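# Stow the tape measure on the bench carousel and hold it facing front

## Robot

A 7-joint arm with a two-finger parallel gripper is mounted at the origin on a cart in front of the work surface, level with it; the furniture and walls round the work are solid. World frame = base frame: x ahead of the robot, y to its left, z up, the work surface at z = 0. Lengths are in m, angles in rad, forces in N, time in s.
With the tool pointing down it reaches from about 0.4 to 0.85 m from the base axis. Payload 10.4 kg.
Tool frame: the origin (TCP) lies between the finger pads; the fingertips stand 17 mm ahead of it and the grasp point (between the pads) lies 2 mm behind it; z points along the fingers, y is the direction in which the jaws open and shut (so a half turn about z gives the same grasp; the last joint's range is limited). The gripper opens to 85 mm and grips with 20 to 120 N. Pads are 22 mm wide; open, the fingers measure 114 mm over their backs; the gripper's body (76 mm by 85 mm) begins 54 mm behind the grasp point. The pads swing forward as they close: fully open they stand 13 mm farther back than shut.
Start: joints at [-1.307, 0.332, -0.065, 1.46, 0.022, 1.35, -0.088], TCP at [0.177, 0.599, 0.248] pointing down, gripper open.
Joint ranges: [-2.6, 2.6], [-0.5, 2.12], [-1.47, 1.34], [0.16, 2.42], [-1.27, 4.41], [0.06, 2.06], [-2.6, 2.6]. Speed limits (rad/s): [2.22, 2.22, 2.79, 2.79, 3.14, 3.14, 3.14].

## Interface

Orientations are given as a unit quaternion [x, y, z, w].
In Python, from workcell import manip gives the robot as it stands.
- The arm moves only by the tool jog_arm, never from a script. Its argument "steps" is one flat list of numbers, 5 for each row, row after row: the finger opening in m, from 0 to 0.0854, then the shift along the tool's x, y, z in m, then the turn about the tool's z in rad. In form: [gripper, x, y, z, twist, gripper, x, y, z, twist, ...]. A call has exactly 10 rows; each row is the pose to reach, as a shift and turn from the pose commanded when the call began, along the tool's axes at that moment; what a row does not reach only later rows make up. A row lasts 1/10 s, in which the tool goes at most 50 mm and 8.59 degrees, less where a joint would pass 70% of its speed; a pose out of reach is approached as far as the arm can. A call with a gripper value outside its range is refused whole. The fingers move at their own pace and stop on an object; "grip_force" is the grip in N (left out, the last holds). Time passes only in rows, so rows that repeat a pose let the fingers close, or fill a call up. It gives the time, the measured TCP pose, the force and the opening at its end, in the units of the state.
- manip.get_obs(): the state, without advancing time (a new reading comes with each control period).
- manip.camera(name): name is "side" or "top" or "wrist"; returns (picture, depth): 384x512x3 uint8, red, green, blue; 384x512 float32, m along the optical axis (not along the pixel's ray), 0 where there is no reading.
- manip.calibration(name): a dict with "mtx" (3x3 intrinsics, pixels), "k1" (the pictures are not rectified: a ray, as slopes to the right and down, at radius r is drawn at 1 + k1 r^2 times it, then the intrinsics apply), "world_to_cam" (4x4, takes a point from world to camera coordinates). Camera axes: x right, y down, z forward; pixel columns grow to the right and rows downward; lengths in m; the calibration is good to about 2 mm. A picture is of the moment at which its call begins: read the wrist's pose just before it. calibration takes no time and is no camera call; for the wrist camera it gives the pose at the moment of the call.
- manip.hand_in(): hands the job in, once; it reports no verdict.
The state is a dict: "clock": time; "joint_pos": joint angles; "joint_velocities": joint speeds; "tau": joint torques, N m; "position": TCP position; "ee_rot": TCP orientation; "ft_force": force on the tool from outside, world axes, zero at the start; "torque": the same for the moment, N m; "grip_width": opening from 0.0 (shut) to 1.0 (fully open).
Only numpy, scipy, OpenCV 4.12 (cv2) and the standard library are available. Lean on these libraries where they do the work, as an engineer would, in place of code of your own. Each camera call takes 0.05 s, during which the arm holds its last target.

## Task

First stand the tape measure upright and lengthwise on the empty narrow raised rest of the bench carousel, centred on it, and let go of it while that rest still points away to the side. Then take the bar handle on top of the carousel's centre post and turn the carousel smoothly, so that the tape measure stays standing, until its rest is in line with the pointer on the fixed base. Finish while still gripping the handle, holding the carousel still; do not let go, and leave the other things on the bench where they are.

Things in the scene. Friction and masses are not known exactly. Their poses are not given: they have to be found in the camera images.
- tape_measure: Tape measure, loose, upright on the table in front of or behind the ply bundle, 0.2-0.4 kg. Case 32 mm wide along own x (grip across this), 70 mm long along own y (-20 to +50 mm), 62 mm tall (67 with the button); a thin low metal tongue, 18 mm wide, runs on to y = -50 mm, toward the robot at the start. Own z up. Origin under the middle of the 100 mm length, at the underside.
- tape_case (a point): Point at the middle of the underside of the tape measure's case (15 mm along own +y from the body's origin); axes as the tape measure's.
- carousel_base: Fixed plywood base of the carousel, 210 mm across, on the table. Origin on the turning axis at table height. Its own -x points to its front, where the pointer is: a 16 mm wide wooden tongue with an upright tip, 140 to 152 mm from the axis, 29 mm high. Own z is up.
- pointer_tip (a point): Top of the pointer, 146 mm in front of the turning axis (along -x of the base), 29 mm above the table.
- rest_top (a point): Middle of the top of the narrow raised rest on the turning top (a disc 250 mm across, upper face 29 mm above the table): rubber pad 70 mm long (radial; own x points to the axis) by 32 mm wide (own y), 76 mm above the table, 85 mm from the axis. The only empty station: a pot, a flat round tin and a block of drill bits, fixed on the disc and under 0.11 m high, fill the others.
- carousel_handle: Wooden bar handle on the centre post (24 mm thick up to 117 mm above the table, then a 12 mm steel neck), fixed to the turning top. 14 mm thick along own x (the direction from the rest to the axis: grip across this), 50 mm long along own y, 32 mm high; origin at its middle, on the turning axis, 175 mm above the table.
- carousel_top (a joint): Turn of the carousel's top, rad, counter-clockwise positive seen from above. 0: the rest is in line with the pointer; at the start between 0.7 and 1.4, so it has to turn clockwise. It turns against light friction and drag (0.06 N m, 0.25 N m s), has no spring and stays where it is left (3 rad either way). Jerky stop-and-go turning can tip the tape measure; one smooth turn is best.
- box_dowels: Small cardboard box 64x71x51 mm, loose, in front of or behind the ply bundle; leave it alone. Origin under its middle.
- sanding_block: Cork sanding block 63x113x34 mm, loose, at the back; leave it alone. Origin under its middle.
- offcut_6: Wood offcut 30x60x30 mm, loose, in front of the ply bundle; leave it alone. Origin under its middle.

How it is judged:
On the way, in this order (a step that is already met when the one before it is completed fails the run):
1. the tape measure stands lengthwise on the narrow rest, let go, while the rest is still turned well away from the pointer (x of tape_case in the frame of rest_top between -0.022 and 0.022 m and y of tape_case in the frame of rest_top between -0.011 and 0.011 m and z of tape_case in the frame of rest_top between -0.006 and 0.006 m and angle between tape_measure's own z axis and vertical below 0.12 rad and angle between the y axis of tape_measure and the x axis of rest_top, either way round below 0.26 rad and contact force between tape_measure and carousel_top above 0.5 N and contact force between the fingers and tape_measure below 0.2 N and value of joint carousel_top above 0.35 rad and linear speed of tape_measure below 0.03 m/s), for 0.3 s.
2. the rest is in line with the pointer, the handle is held and the tape measure is still on the rest (x of tape_case in the frame of rest_top between -0.022 and 0.022 m and y of tape_case in the frame of rest_top between -0.011 and 0.011 m and z of tape_case in the frame of rest_top between -0.006 and 0.006 m and angle between tape_measure's own z axis and vertical below 0.12 rad and angle between the y axis of tape_measure and the x axis of rest_top, either way round below 0.26 rad and contact force between tape_measure and carousel_top above 0.5 N and contact force between the fingers and tape_measure below 0.2 N and value of joint carousel_top between -0.09 and 0.09 rad and velocity of joint carousel_top between -0.05 and 0.05 rad/s and contact force between the fingers and carousel_handle above 2 N), for 0.2 s.
At the end, for the whole second after the job is handed in: Rest in line with the pointer within 0.09 rad and still; fingers hold the bar handle (over 2 N); tape measure upright on the rest, untouched by the fingers, case within 22 mm of the rest's middle along it and 11 mm across, lengthwise within 0.26 rad, either way round (all of step 2); the arm keeps its last pose, push and grip.
It fails at once if the tape measure tips over (angle between tape_measure's own z axis and vertical above 0.8 rad).
It fails at once if the dowel box is pushed away (distance of box_dowels from where it was at the start of the episode above 0.03 m).
It fails at once if the sanding block is pushed away (distance of sanding_block from where it was at the start of the episode above 0.03 m).
It fails at once if the offcut is pushed away (distance of offcut_6 from where it was at the start of the episode above 0.03 m).
It also fails if it takes over 51 s, if anything falls off the work surface, if the arm or the gripper's body presses on something with over 40 N, if the wrist force passes 120 N, or if a joint passes its speed limit or range.

## Working session

There is one attempt and no reset: what is moved stays moved. The work goes in short steps, Python scripts to look and compute and a tool call to move; the robot and the scene stay as the last step left them, time stands still between calls to the robot, and variables do not carry over. Pictures are saved under pics/ and viewed, and the job is handed in when it is done.

Besides the shell and the picture viewer there is one more tool, called after ">>>" in YAML: its name, and indented under it one key for each argument. jog_arm: Moves the arm, as the interface text tells. Its arguments: {"type":"object","properties":{"steps":{"type":"array"},"grip_force":{"type":"number"}},"required":["steps"]}

```bash
ls; mkdir -p pics
cat > h.py <<'E'
import numpy as np, cv2
from workcell import manip
from scipy.spatial.transform import Rotation as R
def snap(name,tag):
    cal=manip.calibration(name)
    im,d=manip.camera(name)
    np.savez(f'{tag}.npz',im=im,d=d,mtx=cal['mtx'],k1=cal['k1'],T=cal['world_to_cam'])
    cv2.imwrite(f'pics/{tag}.png',cv2.cvtColor(im,cv2.COLOR_RGB2BGR))
def load(tag):
    return np.load(f'{tag}.npz')
def cloud(tag):
    z=load(tag);d=z['d'];h,w=d.shape
    v,u=np.mgrid[0:h,0:w].astype(float)
    K=z['mtx'];k1=float(z['k1'])
    dist=np.array([k1,0,0,0,0.])
    p=cv2.undistortPoints(np.stack([u.ravel(),v.ravel()],1)[:,None],K,dist).reshape(h,w,2)
    P=np.dstack([p[...,0]*d,p[...,1]*d,d])
    T=np.linalg.inv(z['T'])
    W=P@T[:3,:3].T+T[:3,3]
    W[d<=0]=np.nan
    return W
E
python3 - <<'E'
from h import *
o=manip.get_obs();print(o)
for n in ['side','top','wrist']:
    snap(n,n+'0'); c=manip.calibration(n);print(n,np.round(np.linalg.inv(c['world_to_cam']),3),c['k1'],c['mtx'][0][0])
E
```

```text
pics
{'clock': 0.0, 'joint_pos': array([-1.30656269,  0.33287667, -0.06469694,  1.46093109,  0.02161294,
        1.34988954, -0.0885043 ]), 'joint_velocities': array([-2.49485764e-04,  6.16261494e-04, -5.93654686e-05,  1.41690852e-03,
       -3.52974772e-04, -1.25111614e-03,  1.22182814e-04]), 'tau': array([ 5.25398646e-04, -6.25459242e+01,  4.91412403e-02, -3.91601551e+01,
        1.62281713e-02,  1.02471421e-02, -2.06924184e-06]), 'position': array([0.17673501, 0.59913302, 0.24751779]), 'ee_rot': array([ 1.42917516e-01,  9.89734352e-01, -7.01638948e-04, -6.18202784e-05]), 'ft_force': array([ 0.15984474,  0.12057207, -0.64339405]), 'torque': array([-0.03340003, -0.0251904 , -0.0288531 ]), 'grip_width': 1.000081252619834}
side [[ 9.660e-01 -1.230e-01  2.270e-01  2.710e-01]
 [-2.580e-01 -4.620e-01  8.490e-01 -1.112e+00]
 [ 1.000e-03 -8.780e-01 -4.780e-01  7.830e-01]
 [ 0.000e+00  0.000e+00  0.000e+00  1.000e+00]] -0.2123382084138675 489.81375691996783
top [[-0.067 -0.973  0.221  0.303]
 [-0.998  0.066 -0.013  0.005]
 [-0.002 -0.221 -0.975  1.325]
 [ 0.     0.     0.     1.   ]] -0.1378462707537743 423.44061306416774
wrist [[ 0.282  0.917  0.28   0.105]
 [ 0.959 -0.269 -0.084  0.62 ]
 [-0.002  0.293 -0.956  0.374]
 [ 0.     0.     0.     1.   ]] -0.0282956990153841 274.1537855216782
```

View pics/side0.png

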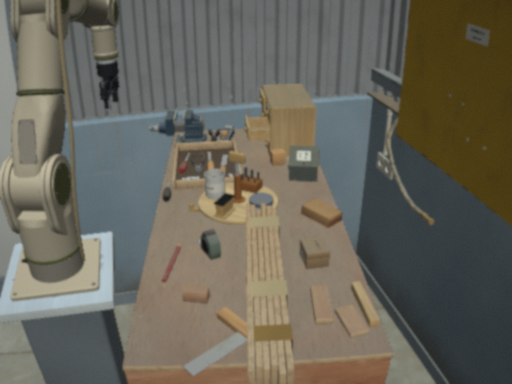

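View pics/top0.png

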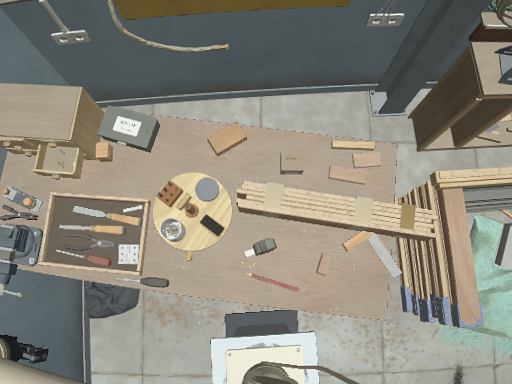

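View pics/wrist0.png

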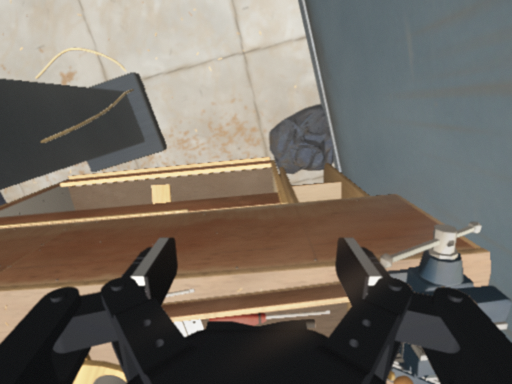

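Run:
```python
from h import *
for t,(a,b,c,e) in {'top0':(150,300,160,300),'side0':(150,330,120,310)}.items():
    im=cv2.imread(f'pics/{t}.png')[c if t=='top0' else 150:e if t=='top0' else 290,a:b]
    cv2.imwrite(f'pics/{t}_z.png',cv2.resize(im,None,fx=4,fy=4,interpolation=cv2.INTER_CUBIC))
W=cloud('top0')
for n,(u,v) in dict(axis=(192,211),rest=(212,226),ptr=(189,258),tape=(262,246),tongue=(249,252),box=(291,162),off=(324,264),table=(230,290),ply=(300,200)).items():
    print(n,np.round(W[v,u],3))
```

```text
axis [0.533 0.189 0.068]
rest [0.483 0.13  0.076]
ptr [0.395 0.209 0.034]
tape [ 0.414 -0.014  0.069]
tongue [0.404 0.026 0.01 ]
box [ 0.67  -0.123  0.053]
off [ 0.35  -0.199  0.03 ]
table [ 0.292  0.092 -0.001]
ply [ 0.54  -0.136  0.093]
```

View pics/top0_z.png

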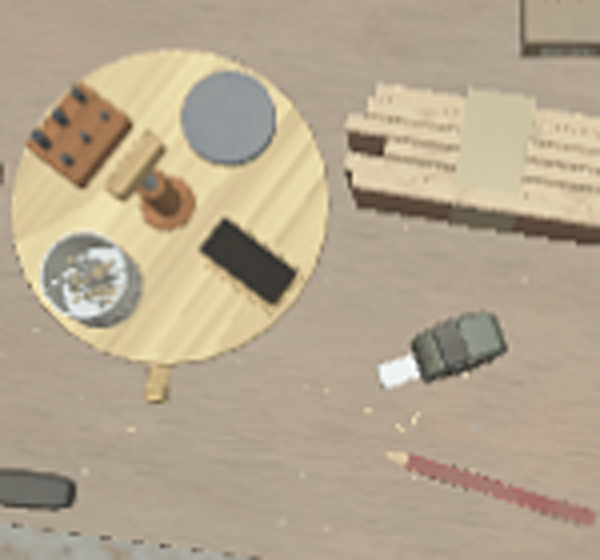

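View pics/side0_z.png

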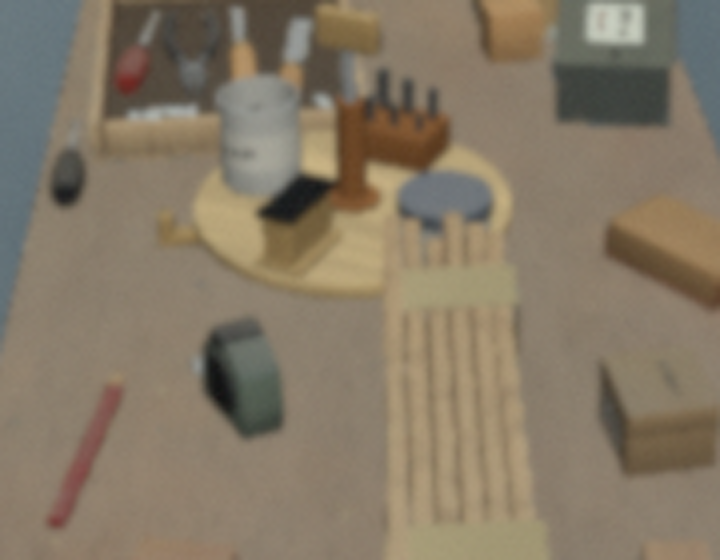

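```bash
cat > seg.py <<'E'
from h import *
import sys
def rect(P):
    r=cv2.minAreaRect(P[:,:2].astype(np.float32)*1000)
    b=cv2.boxPoints(r)
    e1=b[1]-b[0];e2=b[2]-b[1]
    L=e1 if np.linalg.norm(e1)>np.linalg.norm(e2) else e2
    return np.round(np.array(r[0])/1000,4),np.round(sorted(r[1]),1),round(float(np.degrees(np.arctan2(L[1],L[0]))%180),1)
def reg(W,x,y,z):
    m=np.isfinite(W[...,0])
    for k,(a,b) in enumerate((x,y,z)): m&=(W[...,k]>a)&(W[...,k]<b)
    return m
if __name__=='__main__':
  for t in ['top0','side0']:
    W=cloud(t);im=load(t)['im'].astype(int)
    m=reg(W,(.43,.56),(.08,.20),(.068,.084))&(im.sum(2)<200)
    print(t,'pad',m.sum(),rect(W[m]),np.round(np.median(W[m],0),4))
    m=reg(W,(.45,.62),(.1,.3),(.15,.22)); print('handle',m.sum(),np.round(W[m].min(0),3),np.round(W[m].max(0),3))
    mt=m&(W[...,2]>.183);print(' top',mt.sum(),rect(W[mt]),np.round(np.median(W[mt],0),4))
    m=reg(W,(.35,.75),(.0,.4),(.024,.034)); P=W[m]
    hull=cv2.convexHull(P[:,:2].astype(np.float32)*1000)
    print('disc',cv2.minEnclosingCircle(hull), np.median(P[:,2]))
    m=reg(W,(.34,.42),(.15,.26),(.02,.045));print('ptr',m.sum(),np.round(np.c_[W[m].min(0),W[m].max(0)],3).tolist())
    m=reg(W,(.34,.47),(-.08,.06),(.04,.08)); print('tape',m.sum(),rect(W[m]),W[m][:,2].max())
    m=reg(W,(.34,.47),(-.08,.06),(.055,.065)); print('tapetop',m.sum(),rect(W[m]))
    m=reg(W,(.34,.47),(-.08,.06),(.004,.08)); print('tapeall',m.sum(),rect(W[m]))
    m=reg(W,(.34,.8),(-.5,.2),(.07,.3))&(W[...,1]<.06); print('tall',m.sum(),np.round(np.c_[W[m].min(0),W[m].max(0)],3).tolist())
E
python3 seg.py
```

```text
top0 pad 212 (array([0.4859, 0.1308]), array([28., 67.]), 49.5) [0.4857 0.1304 0.0771]
handle 128 [0.522 0.177 0.152] [0.562 0.215 0.196]
 top 94 (array([0.5432, 0.1967]), array([14.8, 49.5]), 139.3) [0.5421 0.1967 0.1911]
disc ((545.5427856445312, 202.60276794433594), 251.06285095214844) 0.029769693530318442
ptr 29 [[0.392, 0.42], [0.185, 0.219], [0.023, 0.036]]
tape 245 (array([ 0.4181, -0.0203]), array([37.1, 65.4]), 104.8) 0.07117077782349379
tapetop 114 (array([ 0.4172, -0.0188]), array([35.3, 48.5]), 99.9)
tapeall 514 (array([ 0.4047, -0.0096]), array([129.1, 136. ]), 91.5)
tall 5348 [[0.406, 0.612], [-0.5, 0.054], [0.07, 0.108]]
side0 pad 129 (array([0.5036, 0.1505]), array([ 33.7, 126.3]), 51.7) [0.4866 0.127  0.075 ]
handle 184 [0.519 0.168 0.151] [0.56  0.209 0.192]
 top 60 (array([0.541 , 0.1909]), array([17.4, 50.7]), 135.5) [0.5409 0.1879 0.1885]
disc ((546.3397827148438, 203.4519500732422), 251.4713134765625) 0.028538271404890403
ptr 31 [[0.389, 0.42], [0.17, 0.223], [0.022, 0.03]]
tape 242 (array([ 0.416 , -0.0296]), array([37.4, 58.3]), 103.2) 0.06857277793008942
tapetop 107 (array([ 0.4172, -0.0282]), array([33.7, 37.4]), 100.7)
tapeall 474 (array([ 0.3907, -0.0327]), array([ 87.5, 150.3]), 123.5)
tall 5582 [[0.407, 0.61], [-0.5, 0.055], [0.07, 0.104]]
```

```bash
cat > go.py <<'E'
from h import *
def st():
    o=manip.get_obs();Rm=R.from_quat(o['ee_rot']).as_matrix()
    yaw=np.degrees(np.arctan2(Rm[1,1],Rm[0,1]))
    return o,Rm,yaw
def rel(p,yaw):
    o,Rm,y0=st()
    s=Rm.T@(np.array(p)-o['position'])
    d=(yaw-y0+180)%360-180
    return np.round(s,4),round(-np.radians(d),3)
def show():
    o,Rm,y=st()
    print('t',round(o['clock'],2),'pos',np.round(o['position'],4),'yaw',round(y,2),'tilt',np.round(Rm[:,2],3),'F',np.round(o['ft_force'],1),'grip',round(o['grip_width'],3),'j',np.round(o['joint_pos'],2))
E
python3 - <<'E'
from go import *
from seg import reg
show()
print(rel((.45,.28,.26),50)); print(rel((.42,-.02,.22),16))
W=cloud('top0')
for y in np.arange(-.1,.08,.02):
    m=reg(W,(.3,.7),(y,y+.02),(.075,.15));print(round(y,2),np.round(W[m][:,0].min(),3) if m.any() else None)
E
```

```text
t 0.15 pos [0.1767 0.5992 0.2477] yaw 73.57 tilt [-0.    -0.001 -1.   ] F [0.  0.5 0.1] grip 0.998 j [-1.31  0.33 -0.06  1.46  0.02  1.35 -0.09]
(array([-0.3524, -0.2289, -0.012 ]), np.float64(0.411))
(array([-0.4085, -0.5251,  0.0283]), np.float64(1.005))
-0.1 0.5
-0.08 0.504
-0.06 0.508
-0.04 0.513
-0.02 0.518
0.0 0.523
0.02 0.528
0.04 0.532
0.06 None
```

>>> jog_arm:
  steps: [0.06, -0.035, -0.023, -0.001, 0.04, 0.06, -0.07, -0.046, -0.002, 0.08, 0.06, -0.106, -0.069, -0.004, 0.12, 0.06, -0.141, -0.092, -0.005, 0.16, 0.06, -0.176, -0.115, -0.006, 0.2, 0.06, -0.211, -0.137, -0.007, 0.25, 0.06, -0.247, -0.16, -0.008, 0.29, 0.06, -0.282, -0.183, -0.01, 0.33, 0.06, -0.317, -0.206, -0.011, 0.37, 0.06, -0.352, -0.229, -0.012, 0.41]

```text
clock: 1.15
position: [0.4504, 0.2787, 0.2603]
ee_rot: [0.342, 0.94, 0.0, -0.0]
ft_force: [0.4, 0.1, 0.6]
grip_width: 0.701
```

Run:
```python
from go import *
show()
print(rel((.42,-.02,.22),16))
```

```text
t 1.15 pos [0.4504 0.2787 0.2603] yaw 49.98 tilt [-0.  0. -1.] F [0.4 0.1 0.6] grip 0.701 j [-0.87  0.11  0.25  1.71 -0.03  1.33  0.26]
(array([-0.1688, -0.2483,  0.0403]), np.float64(0.593))
```

>>> jog_arm:
  steps: [0.06, -0.02, -0.029, 0.0, 0.07, 0.06, -0.04, -0.058, 0.0, 0.14, 0.06, -0.06, -0.088, 0.0, 0.21, 0.06, -0.08, -0.117, 0.0, 0.28, 0.06, -0.1, -0.146, 0.0, 0.35, 0.06, -0.119, -0.175, 0.01, 0.42, 0.06, -0.139, -0.204, 0.02, 0.49, 0.06, -0.155, -0.228, 0.03, 0.55, 0.06, -0.169, -0.248, 0.04, 0.593, 0.06, -0.169, -0.248, 0.04, 0.593]

```text
clock: 2.15
position: [0.419, -0.0214, 0.2192]
ee_rot: [0.603, 0.797, -0.001, -0.001]
ft_force: [0.7, 0.7, 0.1]
grip_width: 0.704
```

Run:
```python
from go import *
show()
snap('wrist','w1')
```

```text
t 2.15 pos [ 0.419  -0.0214  0.2192] yaw 15.76 tilt [-0.002 -0.    -1.   ] F [0.7 0.7 0.1] grip 0.704 j [-0.6  -0.15  0.5   2.03  0.08  1.25  0.15]
```

View pics/w1.png

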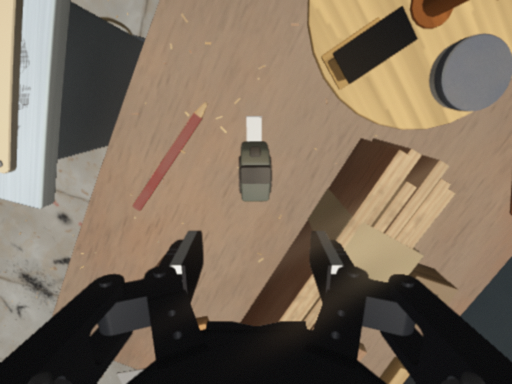

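Run:
```python
from go import *
from seg import reg,rect
W=cloud('w1');im=load('w1')['im'].astype(int)
print(np.round([W[300,80],W[60,170],W[230,200]],3))
for lo in (.006,.03,.05,.058):
    m=reg(W,(.34,.48),(-.1,.06),(lo,.09));m[205:]=0
    print(lo,m.sum(),rect(W[m]),np.round(W[m][:,2].max(),3))
m=reg(W,(.34,.48),(-.1,.06),(-.01,.03))&(im.min(2)>180); m[:, :230]=0;m[:,280:]=0
print('tongue',m.sum(),rect(W[m]),np.median(W[m],0))
m=reg(W,(.43,.56),(.08,.20),(.065,.09))&(im.sum(2)<200); print('pad',m.sum(),rect(W[m]),np.median(W[m],0))
# pixel-based: axis line of tape in image
for v in range(115,204,8):
    print(v, np.round(W[v,255],3), im[v,255])
```

```text
[[ 0.359 -0.026  0.269]
 [ 0.288  0.072 -0.   ]
 [ 0.369 -0.129  0.   ]]
0.006 1862 (array([0.3999, 0.0043]), array([ 61.2, 129.6]), 132.2) 0.068
0.03 1735 (array([ 0.4177, -0.0216]), array([36.5, 63.8]), 106.9) 0.068
0.05 1432 (array([ 0.4173, -0.0216]), array([35.7, 58.2]), 107.2) 0.068
0.058 955 (array([ 0.4185, -0.0227]), array([33. , 38.2]), 105.5) 0.068
tongue 341 (array([0.4034, 0.0233]), array([17.3, 27.7]), 105.4) [0.40283741 0.02321355 0.00414164]
pad 2990 (array([0.5012, 0.1465]), array([ 30.9, 115.4]), 49.6) [0.48716574 0.13051285 0.07631244]
115 [0.4   0.039 0.001] [164 145 124]
123 [0.403 0.03  0.005] [227 224 218]
131 [0.405 0.021 0.003] [227 224 217]
139 [0.408 0.011 0.004] [229 225 218]
147 [0.409 0.008 0.046] [65 58 50]
155 [0.411 0.001 0.054] [92 84 75]
163 [ 0.413 -0.007  0.059] [126 123 107]
171 [ 0.415 -0.013  0.066] [98 90 80]
179 [ 0.418 -0.022  0.066] [98 90 80]
187 [ 0.42  -0.031  0.062] [125 125 109]
195 [ 0.423 -0.042  0.056] [123 122 108]
203 [ 0.431 -0.07   0.001] [168 141 117]
```

Run:
```python
from go import *
show()
print(rel((.4172,-.0245,.042),15.5))
```

```text
t 2.2 pos [ 0.4195 -0.0196  0.2198] yaw 15.94 tilt [-0.001  0.    -1.   ] F [0.3 0.4 0.7] grip 0.701 j [-0.6  -0.15  0.5   2.03  0.08  1.25  0.15]
(array([-0.0042, -0.0035,  0.1778]), np.float64(0.008))
```

>>> jog_arm:
  steps: [0.055, -0.004, -0.004, 0.02, 0.008, 0.055, -0.004, -0.004, 0.05, 0.008, 0.055, -0.004, -0.004, 0.08, 0.008, 0.055, -0.004, -0.004, 0.105, 0.008, 0.055, -0.004, -0.004, 0.13, 0.008, 0.055, -0.004, -0.004, 0.15, 0.008, 0.055, -0.004, -0.004, 0.165, 0.008, 0.055, -0.004, -0.004, 0.178, 0.008, 0.055, -0.004, -0.004, 0.178, 0.008, 0.055, -0.004, -0.004, 0.178, 0.008]

```text
clock: 3.2
position: [0.4176, -0.0227, 0.0426]
ee_rot: [0.604, 0.797, -0.0, -0.0]
ft_force: [0.9, 0.4, -0.0]
grip_width: 0.645
```

Run:
```python
from go import *
show()
snap('wrist','w2');snap('side','s2')
```

```text
t 3.2 pos [ 0.4176 -0.0227  0.0426] yaw 15.71 tilt [-0. -0. -1.] F [ 0.9  0.4 -0. ] grip 0.645 j [-0.57  0.13  0.55  2.22 -0.09  0.82  0.31]
```

View pics/w2.png

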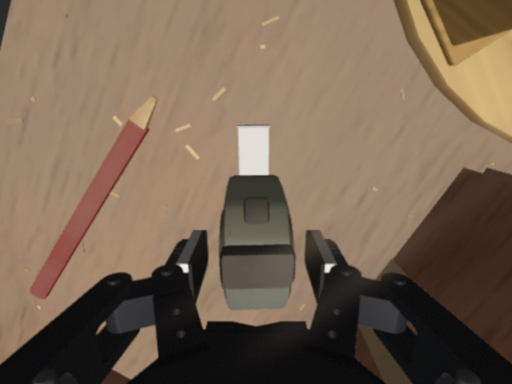

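>>> jog_arm:
  steps: [0.04, 0, 0, 0, 0, 0.035, 0, 0, 0, 0, 0.03, 0, 0, 0, 0, 0.025, 0, 0, 0, 0, 0.02, 0, 0, 0, 0, 0.02, 0, 0, 0, 0, 0.02, 0, 0, 0, 0, 0.02, 0, 0, 0, 0, 0.02, 0, 0, 0, 0, 0.02, 0, 0, 0, 0]
  grip_force: 45

```text
clock: 4.3
position: [0.4176, -0.0232, 0.0428]
ee_rot: [0.604, 0.797, 0.0, 0.0]
ft_force: [-1.9, 0.9, 5.7]
grip_width: 0.39
```

Run:
```python
from go import *
from seg import reg,rect
show()
snap('wrist','w3')
for t in ('w2','w3'):
  W=cloud(t);im=load(t)['im'].astype(int)
  for lo in (.03,.05):
    m=reg(W,(.34,.48),(-.1,.06),(lo,.09));m[:, :220]=0;m[:,295:]=0;m[315:]=0
    print(t,lo,m.sum(),rect(W[m]),np.round(W[m][:,2].max(),3))
  m=reg(W,(.34,.48),(-.1,.06),(-.01,.03))&(im.min(2)>180); m[:, :230]=0;m[:,280:]=0
  print('tongue',m.sum(),rect(W[m]),np.median(W[m],0))
```

```text
t 4.3 pos [ 0.4176 -0.0232  0.0428] yaw 15.64 tilt [ 0.     0.001 -1.   ] F [-1.9  0.9  5.7] grip 0.39 j [-0.57  0.13  0.55  2.22 -0.09  0.82  0.31]
w2 0.03 8203 (array([ 0.4172, -0.0205]), array([36.3, 62. ]), 107.0) 0.069
w2 0.05 6535 (array([ 0.417 , -0.0214]), array([34.7, 58.9]), 104.4) 0.069
tongue 1427 (array([0.4028, 0.0234]), array([18.1, 29.8]), 106.1) [0.40282147 0.02385015 0.00406075]
w3 0.03 8374 (array([ 0.4186, -0.0203]), array([38.8, 62.1]), 108.7) 0.068
w3 0.05 6696 (array([ 0.4179, -0.0211]), array([35.6, 58.1]), 107.6) 0.068
tongue 1428 (array([0.4028, 0.0232]), array([18.3, 29.2]), 105.9) [0.4028462  0.02378683 0.004288  ]
```

View pics/w3.png

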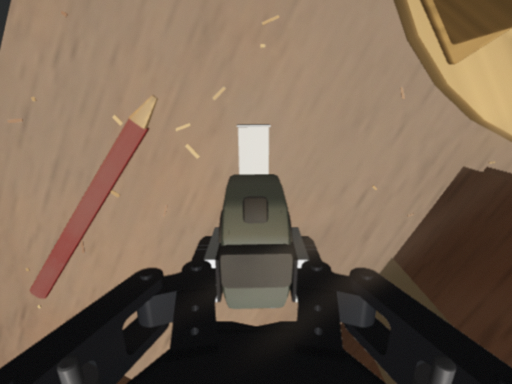

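>>> jog_arm:
  steps: [0.02, 0, 0, -0.01, 0, 0.02, 0, 0, -0.035, 0, 0.02, 0, 0, -0.07, 0.07, 0.02, 0, 0, -0.1, 0.18, 0.02, 0, 0, -0.12, 0.32, 0.02, 0, 0, -0.137, 0.46, 0.02, 0, 0, -0.137, 0.6, 0.02, 0, 0, -0.137, 0.74, 0.02, 0, 0, -0.137, 0.88, 0.02, 0, 0, -0.137, 0.985]

```text
clock: 5.35
position: [0.417, -0.0236, 0.1798]
ee_rot: [0.91, 0.414, 0.0, 0.0]
ft_force: [-1.0, -0.1, -2.4]
grip_width: 0.385
```

Run:
```python
from go import *
show()
print(rel((.4865,.1308,.18),-40.8))
```

```text
t 5.35 pos [ 0.417  -0.0236  0.1798] yaw -41.14 tilt [ 0. -0. -1.] F [-1.  -0.1 -2.4] grip 0.385 j [-0.56 -0.11  0.48  2.08  0.06  1.16 -0.82]
(array([ 0.162 , -0.0493, -0.0002]), np.float64(-0.006))
```

>>> jog_arm:
  steps: [0.02, 0.005, -0.003, 0, 0, 0.02, 0.015, -0.01, 0, 0, 0.02, 0.03, -0.02, 0, 0, 0.02, 0.045, -0.03, 0, 0, 0.02, 0.06, -0.038, 0, 0, 0.02, 0.075, -0.045, 0, 0, 0.02, 0.09, -0.049, 0, 0, 0.02, 0.1, -0.049, 0, 0, 0.02, 0.1, -0.049, 0, 0, 0.02, 0.1, -0.049, 0, 0]

```text
clock: 6.35
position: [0.4457, 0.0838, 0.1791]
ee_rot: [0.909, 0.416, -0.0, 0.0]
ft_force: [-0.1, -0.7, -3.0]
grip_width: 0.389
```

Run:
```python
from go import *
show()
snap('wrist','w4')
```

```text
t 6.35 pos [0.4457 0.0838 0.1791] yaw -40.82 tilt [-0.001 -0.001 -1.   ] F [-0.1 -0.7 -3. ] grip 0.389 j [-0.66 -0.01  0.38  2.    0.    1.15 -1.  ]
```

View pics/w4.png

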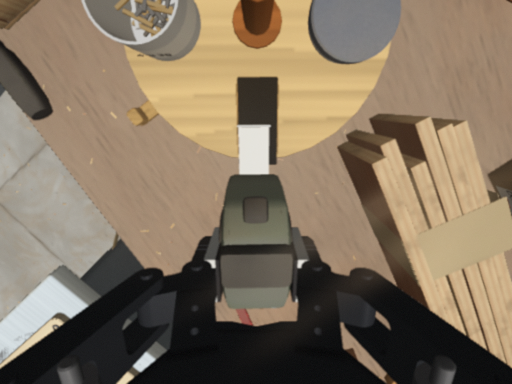

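Run:
```python
from go import *
from seg import reg,rect
W=cloud('w4');im=load('w4')['im'].astype(int)
m=reg(W,(.43,.56),(.08,.20),(.065,.09))&(im.sum(2)<200); m[:70]=0;m[170:]=0
print('pad',m.sum(),rect(W[m]),np.median(W[m],0))
z=load('w4');K=z['mtx'];T=z['T']
# pixel edges in dark mask, intersect plane .076
def px(u,v,h):
    p=cv2.undistortPoints(np.array([[[u,v]]],float),K,np.array([float(z['k1']),0,0,0,0])).ravel()
    Ti=np.linalg.inv(T);d=Ti[:3,:3]@np.array([*p,1]);c=Ti[:3,3];return c+d*(h-c[2])/d[2]
o,Rm,y=st();print(np.round(o['position'],4),y)
for v in (85,95,105,115):
    c=np.where(im[v,225:295].sum(1)<160)[0]+225
    P=px((c.min()+c.max())/2,v,.0763);a=px(c.min()-.5,v,.0763);b=px(c.max()+.5,v,.0763)
    print(v,c.min(),c.max(),np.round(P,4),np.round(np.linalg.norm(a-b),4),np.round(Rm.T@(P-o['position']),4))
col=np.where(im[60:125,250].sum(1)<160)[0]+60;print(col.min(),np.round(Rm.T@(px(257.5,col.min()-.5,.0763)-o['position']),4))
col=np.where(im[130:180,275].sum(1)<160)[0]+130;print(col,np.round(Rm.T@(px(275,col.max()+.5,.0763)-o['position']),4))
# tongue
tm=(im[122:178].min(2)>190);tm[:,:225]=0;tm[:,285:]=0
v,u=np.where(tm);print(u.min(),u.max(),v.min()+122,v.max()+122)
print(np.round(Rm.T@(px(u.mean(),122+v.min(),.141)-o['position']),4),np.round(Rm.T@(px(u.mean(),122+v.max(),.141)-o['position']),4))
# axis: post top circle / handle
m=reg(W,(.48,.6),(.13,.27),(.024,.034)); 
m=reg(W,(.48,.6),(.13,.27),(.1,.2));m[80:]=0; print(m.sum(), np.round(np.c_[W[m].min(0),W[m].max(0)],3).tolist() if m.any() else'')
```

```text
pad 1997 (array([0.4867, 0.1294]), array([30.8, 67.7]), 49.0) [0.49632691 0.14043409 0.07641649]
[0.4455 0.0836 0.1791] -40.85157531452582
85 239 276 [0.5056 0.1508 0.0763] 0.0298 [0.0902 0.0015 0.1028]
95 239 275 [0.5004 0.1454 0.0763] 0.0293 [0.0828 0.0011 0.1028]
105 239 275 [0.4955 0.1397 0.0763] 0.0296 [0.0752 0.0011 0.1028]
115 239 275 [0.4904 0.1338 0.0763] 0.0299 [0.0674 0.0011 0.1028]
78 [0.0958 0.0014 0.1028]
[130 131 132 133 134 135 136 137 138 139 141 143 144 145 146 147 148 150
 151 176 177] [0.0153 0.0167 0.1028]
238 268 126 173
[ 0.0633 -0.0013  0.0381] [ 0.035  -0.0013  0.0381]
440 [[0.48, 0.545], [0.182, 0.223], [0.1, 0.119]]
```

>>> jog_arm:
  steps: [0.02, 0.005, 0.001, 0, 0, 0.02, 0.015, 0.002, 0, 0, 0.02, 0.028, 0.002, 0, 0, 0.02, 0.042, 0.002, 0, 0, 0.02, 0.054, 0.002, 0, 0, 0.02, 0.06, 0.002, 0.005, 0, 0.02, 0.063, 0.002, 0.02, 0, 0.02, 0.063, 0.002, 0.035, 0, 0.02, 0.063, 0.002, 0.047, 0, 0.02, 0.063, 0.002, 0.055, 0]

```text
clock: 7.4
position: [0.4879, 0.1306, 0.123]
ee_rot: [0.909, 0.416, -0.001, 0.0]
ft_force: [0.5, -0.3, -2.9]
grip_width: 0.384
```

Run:
```python
from go import *
snap('wrist','w5');snap('side','s5');snap('top','t5')
show()
for t,(a,b,c,e) in {'t5':(150,300,160,300),'s5':(150,330,150,290)}.items():
    im=cv2.imread(f'pics/{t}.png')[c:e,a:b]
    cv2.imwrite(f'pics/{t}_z.png',cv2.resize(im,None,fx=4,fy=4,interpolation=cv2.INTER_CUBIC))
```

```text
t 7.55 pos [0.4881 0.1306 0.124 ] yaw -40.81 tilt [-0.001 -0.    -1.   ] F [ 0.6 -0.9 -3. ] grip 0.384 j [-0.68  0.18  0.36  1.94 -0.07  1.03 -1.  ]
```

View pics/w5.png

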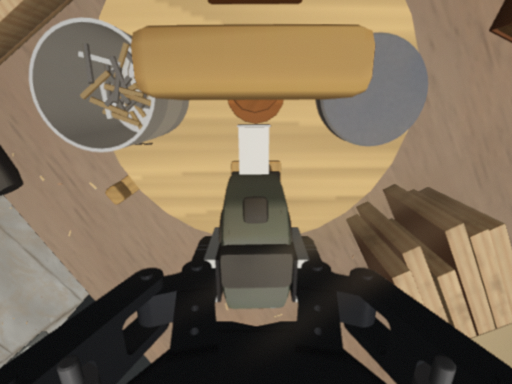

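View pics/s5_z.png

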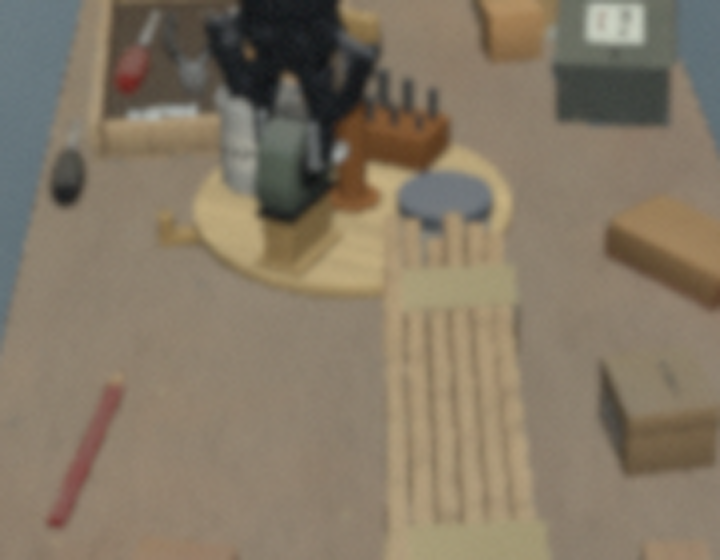

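>>> jog_arm:
  steps: [0.02, 0, 0, 0.001, 0, 0.02, 0, 0, 0.002, 0, 0.02, 0, 0, 0.003, 0, 0.02, 0, 0, 0.0035, 0, 0.02, 0, 0, 0.004, 0, 0.02, 0, 0, 0.0045, 0, 0.02, 0, 0, 0.0045, 0, 0.02, 0, 0, 0.0045, 0, 0.02, 0, 0, 0.0045, 0, 0.02, 0, 0, 0.0045, 0]

```text
clock: 8.55
position: [0.4883, 0.1308, 0.1198]
ee_rot: [0.909, 0.416, 0.0, -0.0]
ft_force: [-0.0, -0.8, -2.3]
grip_width: 0.382
```

Run:
```python
from go import *
show()
```

```text
t 8.55 pos [0.4883 0.1308 0.1198] yaw -40.8 tilt [-0.  0. -1.] F [-0.  -0.8 -2.3] grip 0.382 j [-0.68  0.19  0.36  1.94 -0.08  1.02 -1.  ]
```

>>> jog_arm:
  steps: [0.02, 0, 0, 0.0003, 0, 0.02, 0, 0, 0.0006, 0, 0.02, 0, 0, 0.0009, 0, 0.02, 0, 0, 0.0012, 0, 0.02, 0, 0, 0.0015, 0, 0.02, 0, 0, 0.0015, 0, 0.02, 0, 0, 0.0015, 0, 0.02, 0, 0, 0.0015, 0, 0.02, 0, 0, 0.0015, 0, 0.02, 0, 0, 0.0015, 0]

```text
clock: 9.55
position: [0.4885, 0.1308, 0.1189]
ee_rot: [0.909, 0.416, 0.0, -0.0]
ft_force: [-3.1, -1.0, 6.4]
grip_width: 0.386
```

Run:
```python
from go import *
show()
```

```text
t 9.55 pos [0.4885 0.1308 0.1189] yaw -40.8 tilt [ 0.  0. -1.] F [-3.1 -1.   6.4] grip 0.386 j [-0.68  0.19  0.36  1.94 -0.08  1.02 -1.  ]
```

>>> jog_arm:
  steps: [0.03, 0, 0, -0.0005, 0, 0.034, 0, 0, -0.0005, 0, 0.037, 0, 0, -0.0005, 0, 0.04, 0, 0, -0.0005, 0, 0.044, 0, 0, -0.0005, 0, 0.05, 0, 0, -0.0005, 0, 0.05, 0, 0, -0.0005, 0, 0.05, 0, 0, -0.0005, 0, 0.05, 0, 0, -0.0005, 0, 0.05, 0, 0, -0.0005, 0]

```text
clock: 10.55
position: [0.4883, 0.1308, 0.1188]
ee_rot: [0.909, 0.416, 0.0, -0.0]
ft_force: [0.4, -0.7, 0.2]
grip_width: 0.586
```

Run:
```python
from go import *
snap('wrist','w6')
show()
```

```text
t 10.6 pos [0.4883 0.1308 0.1188] yaw -40.79 tilt [ 0.  0. -1.] F [ 0.3 -0.5  0.2] grip 0.585 j [-0.68  0.19  0.36  1.94 -0.08  1.02 -1.  ]
```

View pics/w6.png

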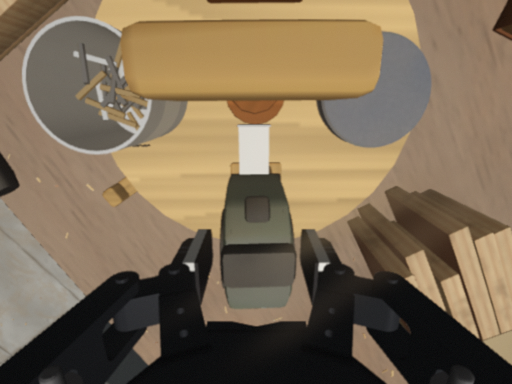

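>>> jog_arm:
  steps: [0.05, 0, 0, -0.003, 0, 0.05, 0, 0, -0.008, 0, 0.05, 0, 0, -0.016, 0, 0.05, 0, 0, -0.028, 0, 0.05, 0, 0, -0.045, 0, 0.05, 0, 0, -0.065, 0, 0.05, 0, 0, -0.09, 0, 0.05, 0, 0, -0.112, 0, 0.05, 0, 0, -0.13, 0, 0.05, 0, 0, -0.13, 0]

```text
clock: 11.6
position: [0.4895, 0.1311, 0.2523]
ee_rot: [0.909, 0.416, 0.003, -0.0]
ft_force: [0.1, 0.2, 0.3]
grip_width: 0.583
```

Run:
```python
from go import *
snap('wrist','w7');snap('top','t7')
show()
```

```text
t 11.7 pos [0.4883 0.1308 0.2493] yaw -40.8 tilt [ 0.001  0.001 -1.   ] F [0.1 0.2 0.1] grip 0.583 j [-0.7   0.06  0.36  1.79 -0.02  1.3  -1.04]
```

View pics/w7.png

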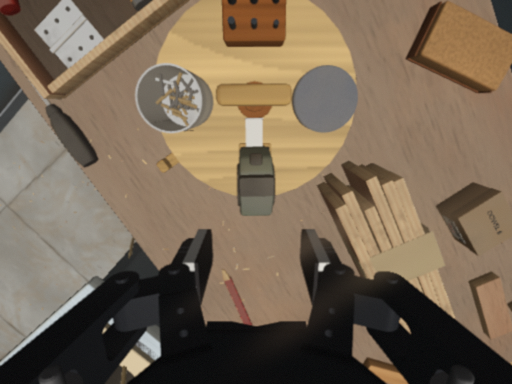

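```bash
cat > meas.py <<'E'
from go import *
from seg import reg,rect
import sys
def run(t):
    W=cloud(t);im=load(t)['im'].astype(int)
    m=reg(W,(.45,.62),(.1,.3),(.182,.22)); print(t,'handle',m.sum(),rect(W[m]),np.round(np.median(W[m],0),4))
    m=reg(W,(.36,.56),(.04,.3),(.118,.155)); 
    if m.any():print('tape>.118',m.sum(),rect(W[m]),W[m][:,2].max())
    m=reg(W,(.36,.72),(.0,.4),(.022,.036)); 
    mk=cv2.morphologyEx((m*255).astype(np.uint8),cv2.MORPH_OPEN,np.ones((9,9)))
    P=W[mk>0]; r=np.linalg.norm(P[:,:2]-[.544,.196],axis=1);P=P[r<.135]
    hull=cv2.convexHull(P[:,:2].astype(np.float32)).reshape(-1,2)
    A=np.c_[2*hull,np.ones(len(hull))];s=np.linalg.lstsq(A,(hull**2).sum(1),rcond=None)[0]
    print('disc fit',np.round(s[:2],4),np.sqrt(s[2]+s[0]**2+s[1]**2))
    r=np.linalg.norm(W[...,:2]-[.544,.196],axis=2)
    m=(r>.135)&(r<.155)&(W[...,2]>.015)&(W[...,2]<.04)&(W[...,0]<.45)
    if m.any(): print('ptr',m.sum(),np.round(np.median(W[m],0),4),np.round(W[m].mean(0),4))
if __name__=='__main__':
    for t in sys.argv[1:]: run(t)
E
python3 meas.py w7 t7 top0
```

```text
w7 handle 1660 (array([0.5421, 0.1942]), array([13.9, 49. ]), 139.2) [0.5421 0.194  0.1908]
tape>.118 2198 (array([0.5044, 0.1476]), array([ 36.7, 105.1]), 49.8) 0.14476963837039963
disc fit [0.5421 0.1937] 0.12340881526145521
ptr 145 [0.4003 0.2107 0.0284] [0.3995 0.2106 0.0263]
t7 handle 0 (array([0., 0.]), array([0., 0.]), 0.0) [nan nan nan]
disc fit [0.5608 0.0921] 0.023255928908668358
top0 handle 96 (array([0.5432, 0.1967]), array([14.8, 49.5]), 139.3) [0.5421 0.1959 0.191 ]
tape>.118 23 (array([0.5399, 0.1927]), array([10.7, 19.7]), 149.2) 0.1535392316026396
disc fit [0.54   0.1957] 0.12206532256443706
ptr 28 [0.3972 0.2102 0.0271] [0.3976 0.2106 0.0265]
  return _methods._mean(a, axis=axis, dtype=dtype,
  ret = um.true_divide(
```

Run:
```python
from go import *
from seg import reg,rect
W=cloud('w7');im=load('w7')['im'].astype(int)
ax=np.array([.5421,.1943])
for lo in (.095,.118,.13):
    m=reg(W,(.36,.56),(.04,.3),(lo,.155));m[:143]=0;m[220:]=0
    P=W[m];print(lo,rect(P))
    e=np.array([np.cos(np.radians(49.2)),np.sin(np.radians(49.2))]);d=P[:,:2]-ax
    r=d@e;t=d@[-e[1],e[0]];print(' radial',np.percentile(r,[0.5,99.5]),'tang',np.percentile(t,[.5,50,99.5]))
m=reg(W,(.36,.56),(.04,.3),(.07,.1))&(im.min(2)>190);m[:, :235]=0;m[:,275:]=0
print('tongue',m.sum(),rect(W[m]),np.median(W[m],0))
d=W[m][:,:2]-ax;print(np.percentile(d@e,[.5,99.5]),np.percentile(d@[-e[1],e[0]],[.5,99.5]))
# pointer
r=np.linalg.norm(W[...,:2]-ax,axis=2)
m=(r>.133)&(r<.16)&(W[...,2]>.01)&(W[...,2]<.04)&(W[...,0]<.45)
P=W[m];print(rect(P)); tp=P[P[:,2]>.026];print(len(tp),tp.mean(0),rect(tp))
v,u=np.where(m);print(u.min(),u.max(),v.min(),v.max())
im=cv2.imread('pics/w7.png')[140:190,140:190];cv2.imwrite('pics/ptr7.png',cv2.resize(im,None,fx=10,fy=10,interpolation=cv2.INTER_CUBIC))
show()
print(rel((.5421,.1943,.25),-130.8),rel((.5421,.1943,.25),49.2))
```

```text
0.095 (array([0.5191, 0.1016]), array([ 64.4, 123.6]), 132.4)
 radial [-0.11977195 -0.04940974] tang [-0.09941298 -0.00299957  0.01601403]
0.118 (array([0.4907, 0.1314]), array([36.7, 62.7]), 49.8)
 radial [-0.11148063 -0.05050248] tang [-0.02030567 -0.0021262   0.01596368]
0.13 (array([0.4903, 0.1295]), array([33. , 48.5]), 49.7)
 radial [-0.10611982 -0.06058992] tang [-0.01877575 -0.00212783  0.01330141]
tongue 408 (array([0.5193, 0.1685]), array([16. , 27.7]), 49.5) [0.51977816 0.16860742 0.07995945]
[-0.04813379 -0.02060006] [-0.00763713  0.00843074]
(array([0.4006, 0.2104]), array([16. , 18.9]), 173.4)
106 [0.3982107  0.21069748 0.02870711] (array([0.3975, 0.2108]), array([12.1, 15.9]), 87.6)
156 177 154 172
t 11.7 pos [0.4883 0.1308 0.2493] yaw -40.8 tilt [ 0.001  0.001 -1.   ] F [0.1 0.2 0.1] grip 0.583 j [-0.7   0.06  0.36  1.79 -0.02  1.3  -1.04]
(array([ 0.0832, -0.0008, -0.0006]), np.float64(1.571)) (array([ 0.0832, -0.0008, -0.0006]), np.float64(-1.571))
```

View pics/ptr7.png

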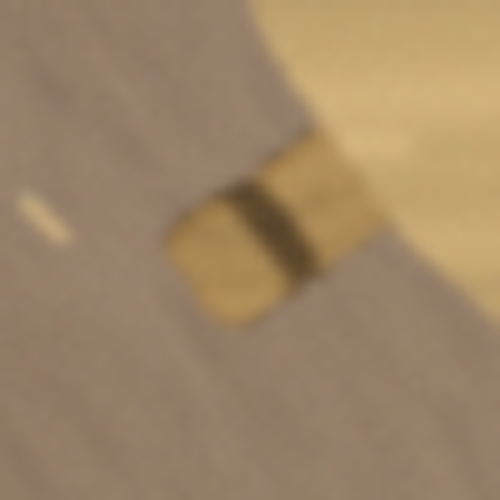

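>>> jog_arm:
  steps: [0.045, 0.004, 0, 0, -0.06, 0.045, 0.012, 0, 0, -0.18, 0.045, 0.02, 0, 0, -0.32, 0.045, 0.03, 0, 0, -0.46, 0.045, 0.04, -0.001, 0, -0.6, 0.045, 0.05, -0.001, 0, -0.74, 0.045, 0.06, -0.001, 0, -0.88, 0.045, 0.07, -0.001, 0, -1.02, 0.045, 0.08, -0.001, 0, -1.16, 0.045, 0.083, -0.001, 0, -1.28]

```text
clock: 12.7
position: [0.5415, 0.195, 0.2475]
ee_rot: [0.478, 0.878, -0.001, -0.001]
ft_force: [-0.0, -0.6, -0.2]
grip_width: 0.528
```

Run:
```python
from go import *
show()
print(rel((.5421,.1943,.215),49.2))
```

```text
t 12.7 pos [0.5415 0.195  0.2475] yaw 32.92 tilt [-0.002 -0.001 -1.   ] F [-0.  -0.6 -0.2] grip 0.528 j [-0.65  0.22  0.26  1.61 -0.06  1.32  0.2 ]
(array([-0.0009,  0.0002,  0.0325]), np.float64(-0.284))
```

>>> jog_arm:
  steps: [0.045, 0, 0, 0, -0.1, 0.045, 0, 0, 0, -0.2, 0.045, 0, 0, 0, -0.27, 0.045, 0, 0, 0, -0.29, 0.045, 0, 0, 0, -0.29, 0.045, 0, 0, 0, -0.29, 0.045, 0, 0, 0, -0.29, 0.045, 0, 0, 0, -0.29, 0.045, 0, 0, 0, -0.29, 0.045, 0, 0, 0, -0.29]

```text
clock: 13.7
position: [0.5417, 0.1943, 0.2488]
ee_rot: [0.349, 0.937, 0.0, -0.0]
ft_force: [-0.2, -0.4, 0.2]
grip_width: 0.527
```

Run:
```python
from go import *
show()
snap('wrist','w8')
print(rel((.5421,.1943,.177),49.2))
```

```text
t 13.7 pos [0.5417 0.1943 0.2488] yaw 49.15 tilt [ 0.  0. -1.] F [-0.2 -0.4  0.2] grip 0.527 j [-0.62  0.22  0.23  1.61 -0.05  1.32  0.48]
(array([-0.0003,  0.0003,  0.0718]), np.float64(-0.001))
```

View pics/w8.png

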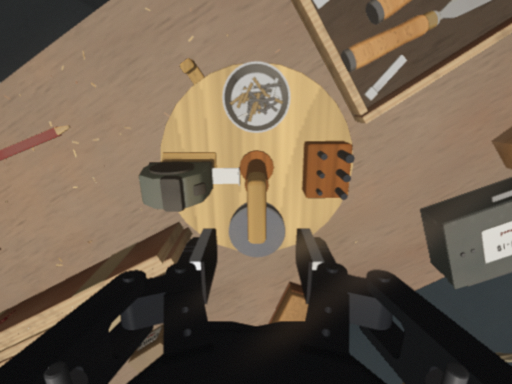

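>>> jog_arm:
  steps: [0.04, 0, 0, 0.005, 0, 0.04, 0, 0, 0.015, 0, 0.04, 0, 0, 0.027, 0, 0.04, 0, 0, 0.04, 0, 0.04, 0, 0, 0.052, 0, 0.04, 0, 0, 0.062, 0, 0.04, 0, 0, 0.069, 0, 0.04, 0, 0, 0.072, 0, 0.04, 0, 0, 0.072, 0, 0.04, 0, 0, 0.072, 0]

```text
clock: 14.75
position: [0.542, 0.1944, 0.1773]
ee_rot: [0.349, 0.937, 0.0, 0.0]
ft_force: [0.1, 0.4, -0.1]
grip_width: 0.467
```

Run:
```python
from go import *
show()
snap('wrist','w9')
```

```text
t 14.75 pos [0.542  0.1944 0.1773] yaw 49.16 tilt [ 0.001  0.    -1.   ] F [ 0.1  0.4 -0.1] grip 0.467 j [-0.61  0.27  0.22  1.7  -0.06  1.18  0.49]
```

View pics/w9.png

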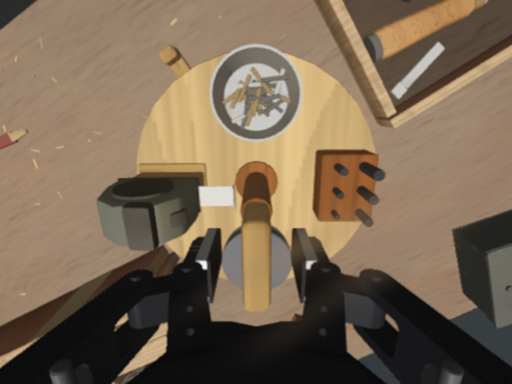

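>>> jog_arm:
  steps: [0.032, 0, 0, 0, 0, 0.026, 0, 0, 0, 0, 0.021, 0, 0, 0, 0, 0.017, 0, 0, 0, 0, 0.014, 0, 0, 0, 0, 0.01, 0, 0, 0, 0, 0.005, 0, 0, 0, 0, 0.005, 0, 0, 0, 0, 0.005, 0, 0, 0, 0, 0.005, 0, 0, 0, 0]
  grip_force: 50

```text
clock: 15.8
position: [0.5419, 0.1945, 0.177]
ee_rot: [0.349, 0.937, 0.0, 0.0]
ft_force: [1.9, 1.8, 2.9]
grip_width: 0.153
```

Run:
```python
from go import *
show();print(manip.get_obs()['torque'])
snap('wrist','w10')
```

```text
t 15.8 pos [0.5419 0.1945 0.177 ] yaw 49.17 tilt [ 0.001  0.    -1.   ] F [1.9 1.8 2.9] grip 0.153 j [-0.61  0.27  0.22  1.7  -0.07  1.18  0.49]
[ 0.31987006 -0.26577799 -0.00305362]
```

View pics/w10.png

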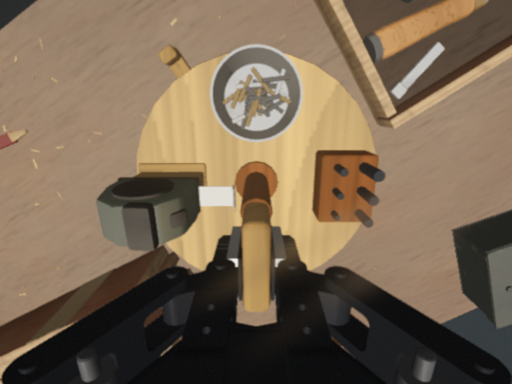

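```bash
python3 -c "
import numpy as np
t=np.arange(31)/30;s=.972*(10*t**3-15*t**4+6*t**5);s=np.round(s,4)
for k in range(3):print(np.round(s[10*k+1:10*k+11]-s[10*k],3).tolist())"
```

```text
[0.0, 0.003, 0.008, 0.019, 0.034, 0.056, 0.084, 0.118, 0.158, 0.204]
[0.05, 0.105, 0.162, 0.221, 0.282, 0.343, 0.402, 0.459, 0.514, 0.564]
[0.045, 0.086, 0.12, 0.148, 0.169, 0.185, 0.196, 0.201, 0.204, 0.204]
```

>>> jog_arm:
  steps: [0.005, 0, 0, 0, 0.001, 0.005, 0, 0, 0, 0.003, 0.005, 0, 0, 0, 0.008, 0.005, 0, 0, 0, 0.019, 0.005, 0, 0, 0, 0.034, 0.005, 0, 0, 0, 0.056, 0.005, 0, 0, 0, 0.084, 0.005, 0, 0, 0, 0.118, 0.005, 0, 0, 0, 0.158, 0.005, 0, 0, 0, 0.204]

```text
clock: 16.85
position: [0.5419, 0.1945, 0.177]
ee_rot: [0.444, 0.896, 0.0, 0.0]
ft_force: [2.5, 3.7, 4.6]
grip_width: 0.159
```

>>> jog_arm:
  steps: [0.005, 0, 0, 0, 0.05, 0.005, 0, 0, 0, 0.105, 0.005, 0, 0, 0, 0.162, 0.005, 0, 0, 0, 0.221, 0.005, 0, 0, 0, 0.282, 0.005, 0, 0, 0, 0.343, 0.005, 0, 0, 0, 0.402, 0.005, 0, 0, 0, 0.459, 0.005, 0, 0, 0, 0.514, 0.005, 0, 0, 0, 0.564]

```text
clock: 17.85
position: [0.542, 0.1946, 0.177]
ee_rot: [0.676, 0.737, 0.0, 0.0]
ft_force: [4.6, 4.1, 3.8]
grip_width: 0.154
```

>>> jog_arm:
  steps: [0.005, 0, 0, 0, 0.045, 0.005, 0, 0, 0, 0.086, 0.005, 0, 0, 0, 0.12, 0.005, 0, 0, 0, 0.148, 0.005, 0, 0, 0, 0.169, 0.005, 0, 0, 0, 0.185, 0.005, 0, 0, 0, 0.196, 0.005, 0, 0, 0, 0.201, 0.005, 0, 0, 0, 0.204, 0.005, 0, 0, 0, 0.204]

```text
clock: 18.85
position: [0.542, 0.1946, 0.177]
ee_rot: [0.747, 0.665, 0.001, 0.0]
ft_force: [4.1, 3.6, 4.4]
grip_width: 0.155
```

Run:
```python
from go import *
show();print(manip.get_obs()['torque'])
snap('wrist','w11');snap('top','t11');snap('side','s11')
for t,(a,b,c,e) in {'t11':(130,280,150,290),'s11':(150,330,150,290)}.items():
    im=cv2.imread(f'pics/{t}.png')[c:e,a:b]
    cv2.imwrite(f'pics/{t}_z.png',cv2.resize(im,None,fx=4,fy=4,interpolation=cv2.INTER_CUBIC))
```

```text
t 18.85 pos [0.542  0.1946 0.177 ] yaw -6.62 tilt [ 0.001  0.001 -1.   ] F [4.1 3.6 4.4] grip 0.155 j [-0.72  0.28  0.35  1.71 -0.1   1.17 -0.46]
[ 0.73358106 -0.69524941 -0.00490697]
```

View pics/w11.png

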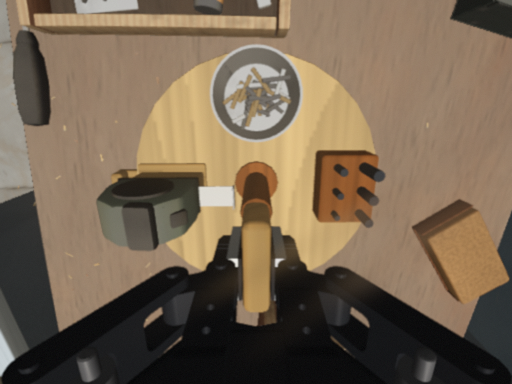

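View pics/s11_z.png

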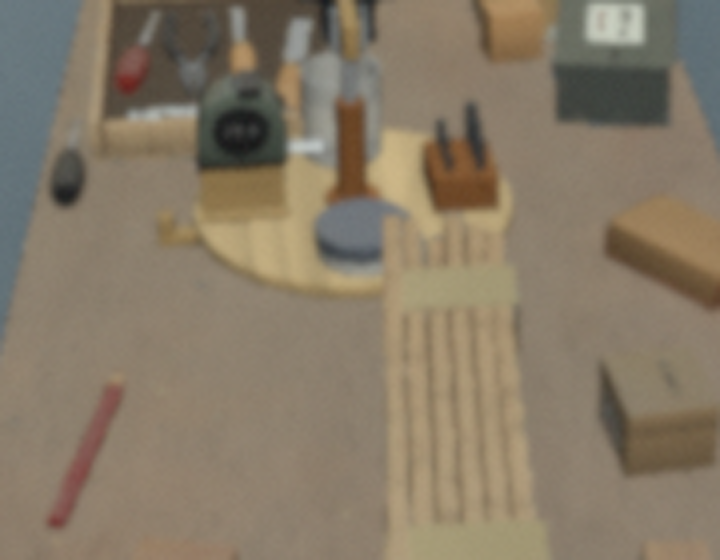

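View pics/t11_z.png

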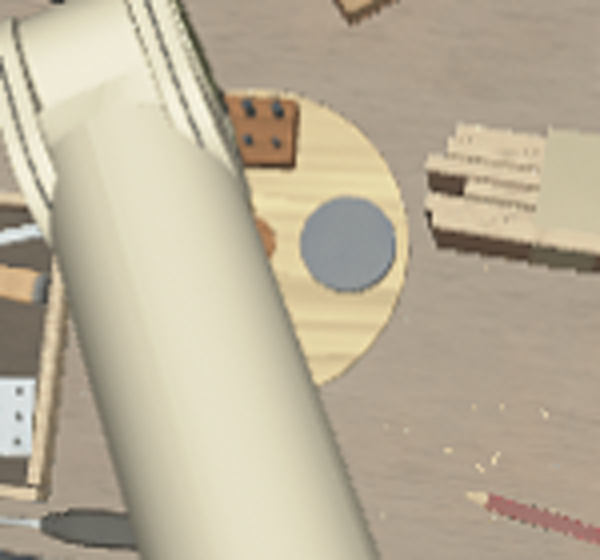

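Run:
```python
from go import *
ax=np.array([.5421,.1943])
for t in ('w7','w8','w9','w10','side0','top0','w4','w11','s11'):
    W=cloud(t)
    r=np.linalg.norm(W[...,:2]-ax,axis=2)
    ang=np.degrees(np.arctan2(W[...,1]-ax[1],W[...,0]-ax[0]))%360
    m=(r>.137)&(r<.155)&(W[...,2]>.024)&(W[...,2]<.034)&(abs(ang-174)<9)
    if m.sum()>3:
        P=W[m];c=np.median(P,0);mid=(P.min(0)+P.max(0))/2
        print(t,m.sum(),np.round(c,4),'ang med %.2f mid %.2f'%(np.median(ang[m]),(ang[m].min()+ang[m].max())/2))
# tape in rest frame now
W=cloud('s11')
m=np.isfinite(W[...,0])&(W[...,2]>.085)&(W[...,2]<.15)&(W[...,0]<.515)&(W[...,0]>.38)&(W[...,1]>.13)&(W[...,1]<.25)
v,u=np.where(m);print(m.sum(),np.round(W[m].min(0),3),np.round(W[m].max(0),3))
```

```text
w7 111 [0.3988 0.2107 0.0288] ang med 173.45 mid 173.54
w8 155 [0.3979 0.2112 0.0291] ang med 173.26 mid 173.49
w9 228 [0.3983 0.2112 0.0288] ang med 173.29 mid 173.46
w10 224 [0.3981 0.2112 0.0288] ang med 173.30 mid 173.42
side0 12 [0.394  0.2085 0.0266] ang med 174.53 mid 174.76
top0 17 [0.3982 0.2103 0.0284] ang med 173.56 mid 173.39
w4 187 [0.3985 0.2101 0.0288] ang med 173.66 mid 173.55
w11 83 [0.3978 0.2153 0.0292] ang med 171.73 mid 172.28
s11 11 [0.3932 0.2083 0.0273] ang med 174.52 mid 174.53
402 [0.422 0.178 0.085] [0.492 0.22  0.144]
```

>>> jog_arm:
  steps: [0.005, 0, 0, 0, 0, 0.005, 0, 0, 0, 0, 0.005, 0, 0, 0, 0, 0.005, 0, 0, 0, 0, 0.005, 0, 0, 0, 0, 0.005, 0, 0, 0, 0, 0.005, 0, 0, 0, 0, 0.005, 0, 0, 0, 0, 0.005, 0, 0, 0, 0, 0.005, 0, 0, 0, 0]

```text
clock: 20.0
position: [0.542, 0.1945, 0.177]
ee_rot: [0.747, 0.665, 0.001, 0.0]
ft_force: [4.1, 3.9, 4.7]
grip_width: 0.156
```

Run:
```python
from go import *
show(); print(np.abs(manip.get_obs()['joint_velocities']).max())
print(manip.hand_in())
```

```text
t 20.0 pos [0.542  0.1945 0.177 ] yaw -6.61 tilt [ 0.001  0.001 -1.   ] F [4.1 3.9 4.7] grip 0.156 j [-0.72  0.28  0.35  1.71 -0.1   1.17 -0.46]
0.0015105644498711857
the job is handed in; nothing more can be done
None
```

I stood the tape measure lengthwise on the rest, tongue toward the centre post, and let go of it while the rest was still about 0.97 rad from the pointer. I then gripped the bar handle and turned the carousel clockwise in one smooth 3 s turn. The job was handed in at 20 s with the handle still held.

**Last checks:**
- **Rest and pointer:** the rest points to about 173.4° and the pointer to about 173.5°. Most views put the pointer at 173.3–173.7°. The coarser side camera gave 174.5°. The wrist view after the turn gave 171.7–172.3°. All are well within the allowed ±5°.
- **Tape measure:** before the turn the case measured about 1 mm off the rest's middle lengthwise and within about 2 mm across. The final side view shows it upright, and I checked its position along the rest again.
- **Grip and stillness:** the gripper is closed on the bar at about 13 mm opening, set to grip at 50 N. The bar did not slip during the turn, and the arm is still (joint speeds under 0.002 rad/s).
- **Other things on the bench:** I never moved the arm against them. The dowel box and sanding block look unmoved; I did not check the offcut separately after the turn.

No check failed.

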